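# Put the specimen nest plate away from its clamping station

### The job

Free the nest plate by moving the station's shift lever out of its slot, across the neutral slot and fully forward (away from the robot) in the other slot, and leave it there. Lift the plate level and straight up off its two locating pins, with both specimens staying in their nests, set it down flat in the open drawer, lengthwise across it, and shut the drawer fully. Leave the loose things lying around the station where they are.

Things in the scene. Friction and masses are not known exactly. Their poses are not given: they have to be found in the camera images.
- lever_knob (a point): Centre of the shift lever's upright black knob (24 mm across, 40 mm high; its underside is 18 mm above the gate plate). Axes are the station's. The lever stays upright and only slides, with 1 to 2 N; it stays where it is left. It carries a steel hold-down tongue which, in the slot next to the plate, reaches 11 mm over the plate's end, 2 mm above it, and blocks lifting
- gate (a point): Centre of the H-shaped gate, on top of its bright metal plate (88 x 79 mm, fixed to the station beyond the nest plate's -y end; 139 mm along -y from the seat's centre, 30 mm above the seat). Two 17 mm wide slots along x, 38 mm apart, are joined half-way by a 17 mm wide neutral slot along y; the lever's 12 mm stem runs in them
- shift (a joint): Lever travel along the gate's long slots, m, -0.026 to 0.026; 0 is the neutral slot; grows along the station's +x (forward, away from the robot). Starts between -0.026 and -0.018, at the robot's end of the slot next to the plate
- cross (a joint): Lever travel across the neutral slot, m, 0 to 0.038; 0 is the slot next to the nest plate (hold-down over the plate), 0.038 the slot away from it (plate free); grows along the station's -y. It can only change when shift is within about 2 mm of 0
- seat (a point): Centre of the station's seat: the top of the dark grey base (130 x 290 x 30 mm, fixed) on which the nest plate lies, under the plate's centre. x points away from the robot, y to the left along the base, z up. Two upright 10 mm locating pins at y = +63 and -63 mm rise 25 mm above the seat
- plate_grip (a point): Grip point in the nest plate's handle, 35 mm above the plate's underside, at its centre. Aluminium plate 90 (x) x 176 (y) x 11 mm, about 0.4 kg, two 11.2 mm holes at y = +-63 mm over the pins. The handle is an upright grey block, 14 mm (x) x 36 mm (y), 11 to 49 mm above the underside: grip it across x, fingertips less than 24 mm below this point. Axes at the start as the seat's
- specimen_a_mid (a point): Centre (half-way up) of a mounted specimen, a black disc 25 mm across, 18 mm high, standing loose in a 5 mm deep round nest of the plate, 38 mm from the plate's centre towards +y; its top is 24 mm above the plate's underside
- specimen_b_mid (a point): The same, 38 mm towards -y
- drawer_floor (a point): Centre of the drawer's inside floor (moves with it); x into the cabinet, y left. Inside 175 (x) x 208 (y) mm, walls 56 mm high, front panel's top about 66 mm above the floor. The low white cabinet, 220 x 250 x 100 mm, is fixed. Open, the front 125 to 144 mm of the floor (from x = -87 mm) are uncovered; the cabinet's top is 78 mm above the floor. The plate fits with its 176 mm along y
- cabinet_drawer0 (a joint): Drawer opening, m: 0 shut, 0.149 fully open; starts 0.13 to 0.149. Slides along the cabinet's x (opens to -x); friction about 1 N, light damping, stays where left
- cabinet_drawer0_handle (a point): Middle of the drawer's steel bar handle (11 mm thick bar along y, about 120 mm long, 35 mm in front of the front panel, about 60 mm above the bench). Pushing it along the cabinet's +x shuts the drawer; axes as drawer_floor
- spare_specimen: loose spare mounted specimen, black disc 25 mm across, 18 mm high, standing on the bench just beyond the station's +y (left) end; not part of the job
- tweezers: steel tweezers, 116 x 13 x 6 mm, flat on the bench in front of the station (robot's side); not part of the job
- paste_jar: small jar, 44 mm across, 48 mm high, on the bench behind the station; not part of the job
- nest_plate: The same nest plate; origin at the centre of its underside, 35 mm below plate_grip
Not all that is in view belongs to the job. Leave any green or yellow look-alike of the part that bears specimen_a_mid alone.

How it is judged:
On the way, in this order (a step that is already met when the one before it is completed fails the run):
1. the lever has crossed the neutral slot (value of joint cross above 0.034 m).
2. the lever is forward in the slot away from the plate (value of joint cross above 0.034 m and value of joint shift above 0.017 m), for 0.1 s.
3. the plate has been lifted straight up, level, until clear of the pins (z of plate_grip in the frame of seat between 0.062 and 0.085 m and horizontal distance between plate_grip and seat below 0.015 m and angle between plate_grip's own z axis and vertical below 0.08 rad).
4. the plate lies flat on the drawer's floor (x of plate_grip in the frame of drawer_floor between -0.05 and 0.05 m and y of plate_grip in the frame of drawer_floor between -0.025 and 0.025 m and z of plate_grip in the frame of drawer_floor between 0.028 and 0.041 m and angle between plate_grip's own z axis and vertical below 0.06 rad), for 0.2 s.
5. the drawer is shut (value of joint cabinet_drawer0 below 0.008 m), for 0.2 s.
At the end, for the whole second after the job is handed in: Lever in the slot away from the plate (cross over 34 mm), forward (shift over 17 mm); plate flat on the drawer floor (within 6 mm, 0.06 rad; 50 mm in x, 25 mm in y of its centre), both specimens in their nests (within 52 mm of plate_grip); drawer shut to 8 mm; all at rest (all of step 2 and all of step 4 and distance between each of specimen_a_mid, specimen_b_mid and plate_grip below 0.052 m and value of joint cabinet_drawer0 below 0.008 m and linear speed of nest_plate below 0.01 m/s and velocity of joint cabinet_drawer0 below 0.01 m/s); the robot touches nothing.
It fails at once if the plate is cocked (over 0.08 rad, about 4.6 degrees) while still on its pins (angle between plate_grip's own z axis and vertical above 0.08 rad and horizontal distance between plate_grip and seat below 0.04 m and z of plate_grip in the frame of seat below 0.06 m).
It fails at once if a specimen comes out of its nest (distance between any of specimen_a_mid, specimen_b_mid and plate_grip above 0.058 m).
It fails at once if the spare specimen, tweezers or jar by the station is shifted by more than 40 mm (distance of any of spare_specimen, tweezers, paste_jar from where it was at the start of the episode above 0.04 m).
It also fails if it takes over 72 s, if anything falls off the work surface, if the arm or the gripper's body presses on something with over 40 N, if the wrist force passes 120 N, or if a joint passes its speed limit or range.

### The arm

A 7-joint arm with a two-finger parallel gripper is mounted at the origin on the work surface. World frame = base frame: x ahead of the robot, y to its left, z up, the work surface at z = 0. Lengths are in m, angles in rad, forces in N, time in s.
With the tool pointing down it reaches from about 0.425 to 0.8 m from the base axis. Payload 8.3 kg.
Tool frame: the origin (TCP) lies on the centre line of the jaws, within the pads' length; the fingertips stand 17 mm ahead of it and the grasp point (between the pads) lies 2 mm behind it (arm.tips_ahead is the distance from the TCP to the fingertips, in m); x points along the fingers, y is the direction in which the jaws open and shut, and the axes are right-handed (so a half turn about x gives the same grasp; the last joint's range is limited). The gripper opens to 85 mm and grips with 20 to 120 N. Pads are 22 mm wide; open, the fingers measure 114 mm over their backs; the gripper's body (76 mm by 85 mm) begins 54 mm behind the grasp point. The pads swing forward as they close: fully open they stand 13 mm farther back than shut.
Start: joints at [-1.289, 0.383, 0.016, 1.37, -0.006, 1.388, -0.046], TCP at [0.211, 0.588, 0.248] pointing down, gripper open.
Joint ranges: [-2.95, 2.95], [-0.25, 2.06], [-1.52, 1.56], [0.18, 2.33], [-1.44, 4.58], [0.02, 2.06], [-3.01, 3.01]. Speed limits (rad/s): [2.39, 2.39, 3.01, 3.01, 3.14, 3.14, 3.14].

### API

Orientations are given as a unit quaternion [w, x, y, z].
In Python, from cell import sensors, capture, arm gives the robot as it stands.
- The arm moves only by the tool carry_out, never from a script. Its arguments are lists of equal length, an entry for each row: "translation": the shift along the tool's x, y, z in mm, a list of three; "spin": the turn about the tool's x in degrees. In form: {"translation": [[tx, ty, tz], ...], "spin": [spin, ...]}. A call has 1 to 20 rows; each row is the pose to reach, as a shift and turn from the pose commanded when the call began, along the tool's axes at that moment; what a row does not reach only later rows make up. A row lasts 1/8 s, in which the tool goes at most 62.5 mm and 10.7 degrees, less where a joint would pass 70% of its speed; a pose out of reach is approached as far as the arm can. A call with a gripper value outside its range is refused whole. "hand" is the finger opening in mm, from 0 to 85.4, set as the call begins (left out, the last holds). The fingers move at their own pace and stop on an object; "squeeze" is the grip in N (left out, the last holds). Time passes only in rows, so rows that repeat a pose let the fingers close. It gives the time, the measured TCP pose, the force and the opening at its end, in the units of the state.
- sensors.sense(): the state, without advancing time (a new reading comes with each control period).
- capture(name): name is "scene" or "top"; returns a dict with "pixels" (420x560x3 uint8, red, green, blue), "z_map" (420x560 float32, m along the optical axis (not along the pixel's ray), 0 where there is no reading), "intrinsics" (3x3 intrinsics, pixels), "D" ([k1, k2, p1, p2, k3] as OpenCV has them; the pictures are not rectified), "rvec" (rotation vector, rad) and "tvec" (3), from world to camera coordinates, as OpenCV has them. Camera axes: x right, y down, z forward; pixel columns grow to the right and rows downward; lengths in m; the calibration is good to about 2 mm. A picture is of the moment at which its call begins.
- arm.sign_off(): hands the job in, once; it reports no verdict.
The state is a dict: "time_s": time; "q": joint angles; "dq": joint speeds; "joint_torque": joint torques, N m; "eef_pos": TCP position; "orientation": TCP orientation; "force": force on the tool from outside, world axes, zero at the start; "torque": the same for the moment, N m; "finger_gap": finger opening in m.
Only numpy, scipy, OpenCV 4.12 (cv2) and the standard library are available. Lean on these libraries where they do the work, as an engineer would, in place of code of your own. Each camera call takes 0.05 s, during which the arm holds its last target.

## Working session

There is one attempt and no reset: what is moved stays moved. The work goes in short steps, Python scripts to look and compute and a tool call to move; the robot and the scene stay as the last step left them, time stands still between calls to the robot, and variables do not carry over. Pictures are saved under pics/ and viewed, and the job is handed in when it is done.

Besides the shell and the picture viewer there is one more tool, called after "Request:" as name(argument=value, ...) on one line, values as JSON. carry_out: Moves the arm, as the interface text tells. Its arguments: {"type":"object","properties":{"translation":{"type":"array"},"spin":{"type":"array"},"hand":{"type":"number"},"squeeze":{"type":"number"}},"required":["translation","spin"]}

```bash
mkdir -p pics; cat > h.py <<'E'
import numpy as np, cv2
from cell import sensors, capture, arm
from scipy.spatial.transform import Rotation as R
def snap(n,f):
    c=capture(n); cv2.imwrite('pics/'+f+'.png',c['pixels'][:,:,::-1]); np.savez('pics/'+f+'.npz',**{k:np.asarray(v) for k,v in c.items()}); return c
def world(c,uv,z=None):
    """pixel->world by depth, or by plane z"""
    K=np.array(c['intrinsics'],float);D=np.array(c['D'],float)
    Rm=cv2.Rodrigues(np.array(c['rvec'],float))[0];t=np.array(c['tvec'],float).ravel()
    uv=np.array(uv,float).reshape(-1,2)
    n=cv2.undistortPoints(uv.reshape(-1,1,2),K,D).reshape(-1,2)
    ray=np.c_[n,np.ones(len(n))]
    o=-Rm.T@t; d=ray@Rm
    if z is None:
        s=np.array([c['z_map'][int(round(v)),int(round(u))] for u,v in uv])
    else: s=(z-o[2])/d[:,2]
    return o+d*s[:,None]
def allworld(c):
    v,u=np.mgrid[0:420,0:560]
    uv=np.c_[u.ravel(),v.ravel()]
    P=world(c,uv); P[c['z_map'].ravel()==0]=np.nan
    return P.reshape(420,560,3)
def st():
    s=sensors.sense(); q=s['orientation']
    r=R.from_quat([q[1],q[2],q[3],q[0]]).as_matrix()
    print('t',s['time_s'],'pos',np.round(s['eef_pos'],4),'gap',s['finger_gap'],'F',np.round(s['force'],1)); print(np.round(r,3)); return s,r
E
python3 - <<'E'
from h import *
snap('scene','s0'); snap('top','t0'); s,r=st(); print(np.round(s['q'],3))
E
```

```text
t 0.1 pos [0.2111 0.5878 0.2474] gap 0.08547496178272368 F [-0.5  1.  -0.3]
[[-0.001  0.338  0.941]
 [-0.002  0.941 -0.338]
 [-1.    -0.002 -0.   ]]
[-1.289  0.384  0.016  1.371 -0.006  1.388 -0.047]
```

View pics/s0.png

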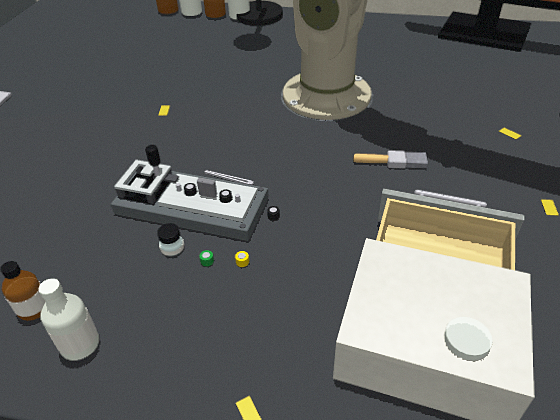

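View pics/t0.png

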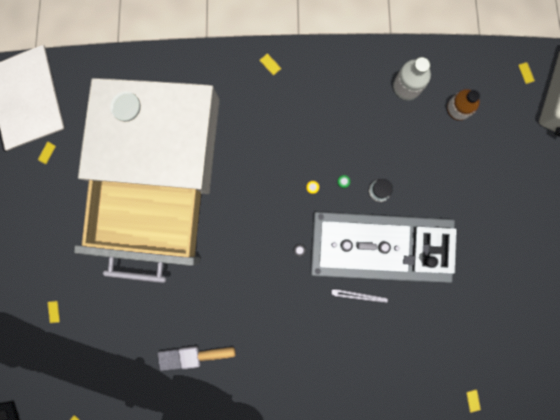

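```bash
python3 - <<'E'
from h import *
a=cv2.imread('pics/t0.png')
cv2.imwrite('pics/t0a.png',cv2.resize(a[195:305,290:470],None,fx=4.4,fy=4.4,interpolation=cv2.INTER_CUBIC))
cv2.imwrite('pics/t0b.png',cv2.resize(a[70:290,60:240],None,fx=2.7,fy=2.7,interpolation=cv2.INTER_CUBIC))
b=cv2.imread('pics/s0.png')
cv2.imwrite('pics/s0a.png',cv2.resize(b[135:265,100:290],None,fx=4.2,fy=4.2,interpolation=cv2.INTER_CUBIC))
E
```

```text
(no output)
```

View pics/t0a.png

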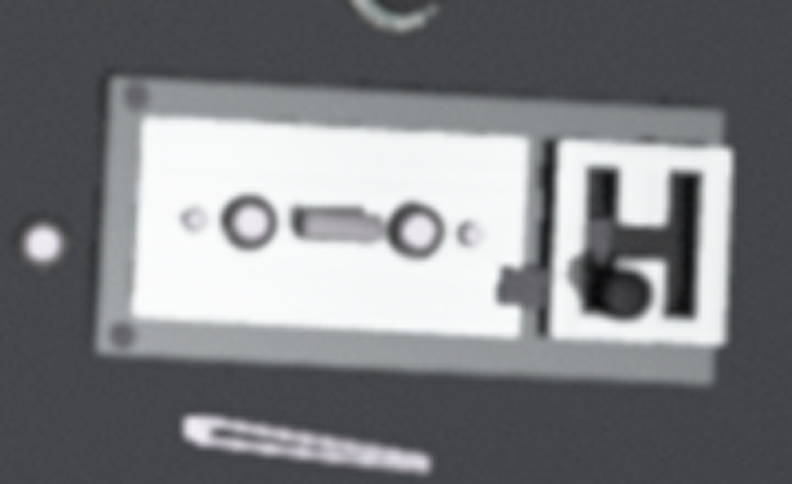

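View pics/t0b.png

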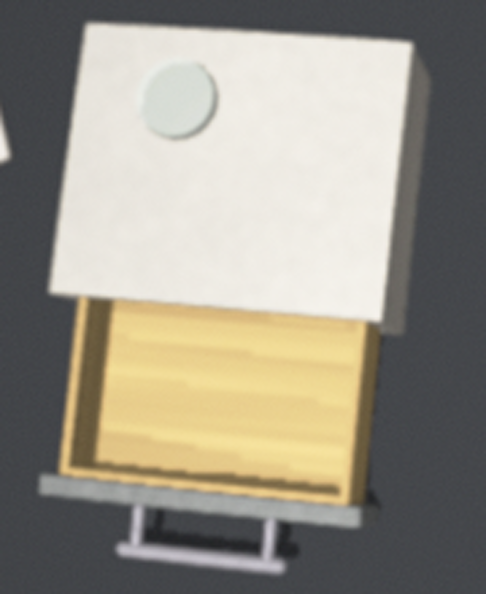

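View pics/s0a.png

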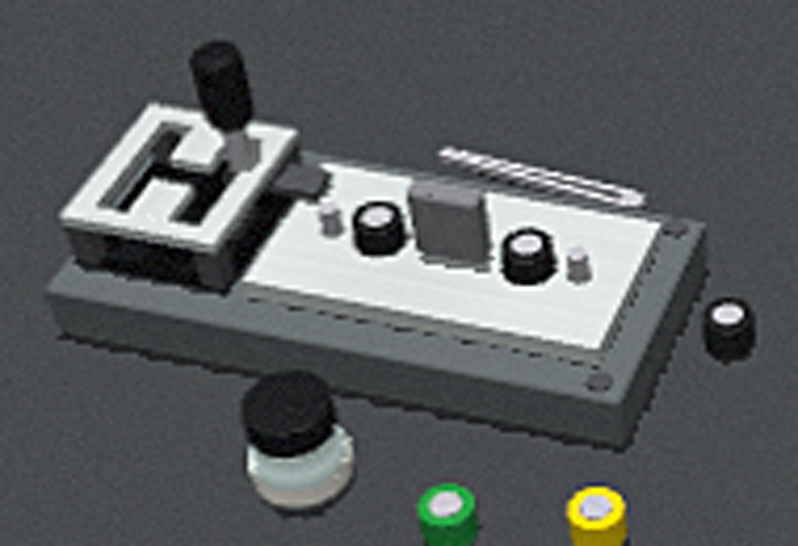

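```bash
cat > m0.py <<'E'
from h import *
c=dict(np.load('pics/t0.npz'))
def A(p,z=None): p=np.array(p,float); return world(c,np.c_[290+(p[:,0]+.5)/4.4-.5,195+(p[:,1]+.5)/4.4-.5],z)
def B(p,z=None): p=np.array(p,float); return world(c,np.c_[60+(p[:,0]+.5)/2.7-.5,70+(p[:,1]+.5)/2.7-.5],z)
np.set_printoptions(precision=4,suppress=True)
print('cam',-cv2.Rodrigues(c['rvec'])[0].T@c['tvec'].ravel())
pl=[(143,116),(528,137),(520,338),(132,316)]
def show(n,P,):
    print(n,P.mean(0),'sides',[round(float(np.linalg.norm((P[i]-P[i-1])[:2])),4) for i in range(len(P))], 'ang', [round(float(np.degrees(np.arctan2(*(P[i]-P[i-1])[[1,0]]))),2) for i in range(len(P))])
show('plate',A(pl,.041)); print(A([(330,160),(330,290),(200,270)]))
show('gate',A([(556,140),(731,149),(724,345),(547,337)],.06)); print(A([(640,160),(715,250)]))
show('pins',A([(194,218),(470,233)],.055))
show('spec',A([(250,221),(418,231)],.054)); print(A([(250,221),(418,231)]))
print('handle top', A([(330,222)],.079), A([(330,222)]))
print('knob', A([(628,295)],.118), A([(628,295)]))
show('base',A([(108,77),(722,109),(712,384),(97,354)],.03));print(A([(120,200)]))
show('cab',B([(86,23),(414,43),(381,321),(49,293)],.1)); print(B([(250,200)]))
h=B([(122,549),(282,567)],.0655);show('handle',h);print(B([(200,558)]))
print('floor',B([(230,400),(230,340),(200,450)]))
P=allworld(c)
K=(P[...,2]>.09)&(P[...,2]<.14)&(P[...,1]<0); K[:,:280]=0
print('knobpts',K.sum(),np.nanmedian(P[K],axis=0) if K.sum() else '')
E
python3 m0.py
```

```text
cam [ 0.4831 -0.027   1.1304]
plate [ 0.4859 -0.1667  0.041 ] sides [0.0911, 0.1772, 0.0919, 0.1778] ang [-4.31, -94.23, 176.09, 85.5]
[[ 0.5164 -0.1664  0.0425]
 [ 0.4573 -0.1649  0.043 ]
 [ 0.4676 -0.106   0.0418]]
gate [ 0.4756 -0.3044  0.06  ] sides [0.0886, 0.0812, 0.0887, 0.0818] ang [-4.28, -94.13, 176.1, 85.81]
[[ 0.5127 -0.3046  0.0632]
 [ 0.4713 -0.3392  0.0595]]
pins [ 0.4864 -0.1652  0.055 ] sides [0.125, 0.125] ang [85.71, -94.29]
spec [ 0.4862 -0.1661  0.054 ] sides [0.0761, 0.0761] ang [85.42, -94.58]
[[ 0.4893 -0.1279  0.0566]
 [ 0.4832 -0.2039  0.0548]]
handle top [[ 0.488 -0.161  0.079]] [[ 0.488  -0.161   0.0796]]
knob [[ 0.4538 -0.2834  0.118 ]] [[ 0.4538 -0.2837  0.1167]]
base [ 0.4831 -0.2058  0.03  ] sides [0.1274, 0.2877, 0.1279, 0.2865] ang [-3.39, -94.07, 176.08, 85.82]
[[ 0.5003 -0.071   0.0254]]
cab [0.7168 0.2659 0.1   ] sides [0.206, 0.2525, 0.2052, 0.2506] ang [-6.1, -96.23, 173.35, 83.97]
[[0.6919 0.2491 0.1006]]
handle [0.4323 0.2951 0.0655] sides [0.1234, 0.1234] ang [83.76, -96.24]
[[0.4323 0.296  0.0655]]
floor [[0.5519 0.2857 0.0192]
 [0.5983 0.2852 0.0214]
 [0.5134 0.3091 0.0209]]
knobpts 839 [ 0.8053 -0.2755  0.1077]
```

```bash
cat >> h.py <<'E'
def plan(wps,step=40,spinstep=9):
    """wps: (x,y,z,yawdeg of tool y or None); prints rows"""
    s,r=st(); p0=np.array(s['eef_pos']); yaw0=np.degrees(np.arctan2(r[1,1],r[0,1]))
    print('yaw',yaw0)
    a=p0; ya=yaw0; T=[];S=[]
    for w in wps:
        b=np.array(w[:3]); yb=ya if w[3] is None else w[3]
        n=int(np.ceil(max(np.linalg.norm(b-a)*1000/step,abs(yb-ya)/spinstep,1)))
        for i in range(1,n+1):
            f=i/n; T.append(r.T@(a+(b-a)*f-p0)*1000); S.append(-(ya+(yb-ya)*f-yaw0))
        a,ya=b,yb
    print(len(T),'rows'); print([[int(round(v)) if step>30 else round(float(v),1) for v in t] for t in T]); print([round(float(x),1) for x in S])
E
python3 - <<'E'
from h import *
plan([(.42,.42,.25,48),(.58,.08,.25,20),(.454,-.2835,.20,-4.2)],56,10)
E
```

```text
t 0.1 pos [0.2111 0.5878 0.2474] gap 0.08547496178272368 F [-0.5  1.  -0.3]
[[-0.001  0.338  0.941]
 [-0.002  0.941 -0.338]
 [-1.    -0.002 -0.   ]]
yaw 70.24718600472916
19 rows
[[0, -17, 51], [-1, -35, 101], [-1, -52, 152], [-2, -70, 203], [-2, -87, 253], [-2, -125, 291], [-2, -163, 329], [-2, -201, 367], [-2, -239, 405], [-2, -277, 443], [-2, -315, 481], [-2, -353, 519], [5, -408, 519], [12, -463, 520], [20, -518, 521], [27, -573, 521], [34, -628, 522], [41, -683, 523], [49, -738, 523]]
[4.4, 8.9, 13.3, 17.8, 22.2, 26.2, 30.2, 34.2, 38.2, 42.2, 46.2, 50.2, 53.7, 57.2, 60.6, 64.1, 67.5, 71.0, 74.4]
```

Request:
carry_out(translation=[[0,-17,51],[-1,-35,101],[-1,-52,152],[-2,-70,203],[-2,-87,253],[-2,-125,291],[-2,-163,329],[-2,-201,367],[-2,-239,405],[-2,-277,443],[-2,-315,481],[-2,-353,519],[5,-408,519],[12,-463,520],[20,-518,521],[27,-573,521],[34,-628,522],[41,-683,523],[49,-738,523],[49,-738,523]], spin=[4.4,8.9,13.3,17.8,22.2,26.2,30.2,34.2,38.2,42.2,46.2,50.2,53.7,57.2,60.6,64.1,67.5,71.0,74.4,74.4], hand=60, squeeze=30)

```text
time_s: 2.6
eef_pos: [0.4506, -0.2878, 0.1988]
orientation: [-0.479, -0.519, -0.479, 0.521]
force: [0.5, 0.8, -0.2]
finger_gap: 0.0597
```

```bash
python3 - <<'E'
from h import *
plan([(.454,-.2835,.101,-4.25)],25)
snap('top','t1'); snap('scene','s1')
E
```

```text
t 2.6 pos [ 0.4506 -0.2878  0.1988] gap 0.059689228801265835 F [ 0.5  0.8 -0.2]
[[-0.002  0.997 -0.082]
 [-0.002 -0.082 -0.997]
 [-1.    -0.002  0.002]]
yaw -4.697545317112504
4 rows
[[24.4, 0.8, -1.2], [48.9, 1.6, -2.4], [73.3, 2.4, -3.6], [97.8, 3.3, -4.8]]
[-0.1, -0.2, -0.3, -0.4]
```

```bash
python3 - <<'E'
from h import *
st()
a=cv2.imread('pics/s1.png')
cv2.imwrite('pics/s1a.png',cv2.resize(a[60:240,80:300],None,fx=3.4,fy=3.3,interpolation=cv2.INTER_CUBIC))
E
```

```text
t 2.7 pos [ 0.4536 -0.2832  0.1989] gap 0.05989443018933577 F [0.2 0.4 0.1]
[[-0.001  0.997 -0.074]
 [ 0.    -0.074 -0.997]
 [-1.    -0.001 -0.   ]]
```

View pics/s1a.png

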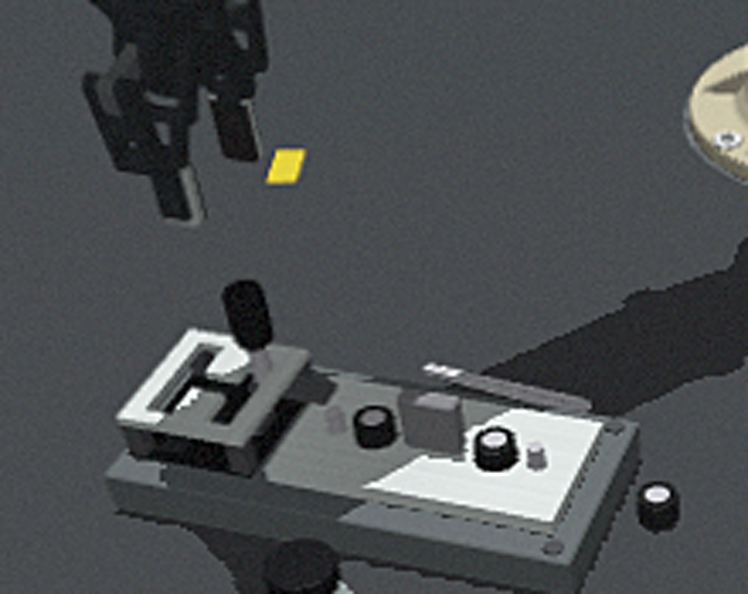

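Request:
carry_out(translation=[[20,0,0],[45,0,0],[70,0,0],[90,0,0],[97,0,0],[97,0,0],[97,0,0]], spin=[0,0,0,0,0,0,0])

```text
time_s: 3.58
eef_pos: [0.4547, -0.2831, 0.1032]
orientation: [0.482, 0.518, 0.481, -0.517]
force: [0.5, -0.7, 0.7]
finger_gap: 0.0595
```

Request:
carry_out(translation=[[0,0,0],[0,0,0],[0,0,0],[0,0,0],[0,0,0],[0,0,0]], spin=[0,0,0,0,0,0], hand=15, squeeze=25)

```text
time_s: 4.32
eef_pos: [0.4543, -0.2833, 0.1028]
orientation: [0.482, 0.518, 0.481, -0.518]
force: [-1.2, 1.3, 5.5]
finger_gap: 0.0234
```

Request:
carry_out(translation=[[0,4,0],[0,9,0],[0,14,0],[0,19,0],[0,23,0],[0,23,0],[0,23,0]], spin=[0,0,0,0,0,0,0])

```text
time_s: 5.2
eef_pos: [0.4775, -0.2851, 0.1028]
orientation: [0.482, 0.518, 0.481, -0.518]
force: [1.0, -0.7, 6.0]
finger_gap: 0.0236
```

Request:
carry_out(translation=[[0,0,3],[0,0,7],[0,0,10],[0,0,10],[0,0,10]], spin=[0,0,0,0,0])

```text
time_s: 5.82
eef_pos: [0.4766, -0.2951, 0.1028]
orientation: [0.482, 0.518, 0.481, -0.518]
force: [0.7, -1.4, 5.4]
finger_gap: 0.0233
```

```bash
python3 - <<'E'
from h import *
st()
snap('top','t2');a=cv2.imread('pics/t2.png')
cv2.imwrite('pics/t2a.png',cv2.resize(a[195:305,290:470],None,fx=4.4,fy=4.4,interpolation=cv2.INTER_CUBIC))
snap('scene','s2');a=cv2.imread('pics/s2.png')
cv2.imwrite('pics/s2a.png',cv2.resize(a[60:240,80:300],None,fx=3.4,fy=3.3,interpolation=cv2.INTER_CUBIC))
E
```

```text
t 5.825 pos [ 0.4766 -0.2951  0.1028] gap 0.02325476568546317 F [ 0.7 -1.4  5.4]
[[ 0.001  0.997 -0.073]
 [-0.001 -0.073 -0.997]
 [-1.     0.001  0.001]]
```

View pics/s2a.png

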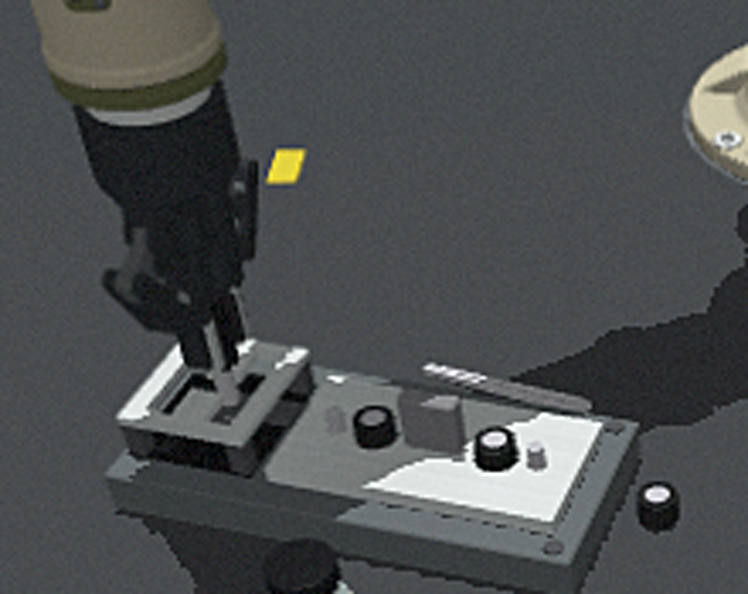

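The stem (about 228,385 in the crop) is now in the neutral slot, with the tongue off the plate; I'll carry on across.

Request:
carry_out(translation=[[0,0,5],[0,0,10],[0,0,15],[0,0,20],[0,0,25],[0,0,28.5],[0,0,28.5],[0,0,28.5]], spin=[0,0,0,0,0,0,0,0])

```text
time_s: 6.92
eef_pos: [0.4744, -0.3237, 0.1028]
orientation: [0.482, 0.518, 0.481, -0.518]
force: [0.6, -1.2, 4.4]
finger_gap: 0.0233
```

Request:
carry_out(translation=[[0,4,0],[0,9,0],[0,14,0],[0,19,0],[0,23,0],[0,25,0],[0,25,0],[0,25,0]], spin=[0,0,0,0,0,0,0,0])

```text
time_s: 7.92
eef_pos: [0.499, -0.3255, 0.1028]
orientation: [-0.482, -0.518, -0.481, 0.518]
force: [0.1, -0.6, 5.5]
finger_gap: 0.0233
```

Request:
carry_out(translation=[[0,0,0],[0,0,0],[0,0,0],[0,0,0],[-20,0,0],[-50,0,0],[-80,0,0],[-80,0,0]], spin=[0,0,0,0,0,0,0,0], hand=50)

```text
time_s: 8.93
eef_pos: [0.5004, -0.3264, 0.1864]
orientation: [0.483, 0.519, 0.479, -0.517]
force: [0.2, -0.8, 0.1]
finger_gap: 0.0501
```

```bash
python3 - <<'E'
from h import *
plan([(.486,-.166,.182,-4.25)],30)
snap('scene','s3');a=cv2.imread('pics/s3.png')
cv2.imwrite('pics/s3a.png',cv2.resize(a[60:240,80:300],None,fx=3.4,fy=3.3,interpolation=cv2.INTER_CUBIC))
E
```

```text
t 8.925 pos [ 0.5004 -0.3264  0.1864] gap 0.05005249067427297 F [ 0.2 -0.8  0.1]
[[ 0.005  0.997 -0.073]
 [-0.003 -0.073 -0.997]
 [-1.     0.006  0.002]]
yaw -4.176163620731305
6 rows
[[0.7, -4.3, -26.5], [1.3, -8.7, -53.0], [2.0, -13.0, -79.5], [2.6, -17.3, -105.9], [3.3, -21.7, -132.4], [3.9, -26.0, -158.9]]
[0.0, 0.0, 0.0, 0.0, 0.1, 0.1]
```

View pics/s3a.png

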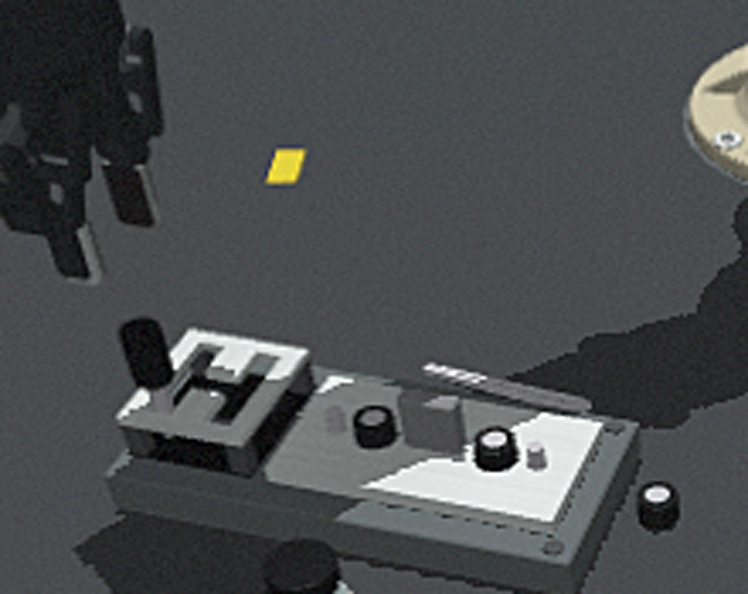

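Request:
carry_out(translation=[[0,-4,-26],[0,-9,-53],[0,-13,-80],[0,-18,-106],[0,-22,-132],[0,-25,-159],[0,-25,-159],[0,-25,-159],[0,-25,-159]], spin=[0,0,0,0,0,0,0,0,0])

```text
time_s: 10.1
eef_pos: [0.4854, -0.1657, 0.1822]
orientation: [-0.481, -0.518, -0.481, 0.518]
force: [-0.6, 0.4, 0.7]
finger_gap: 0.0501
```

```bash
python3 - <<'E'
from h import *
plan([(.486,-.166,.063,-4.25)],25)
snap('top','t4');snap('scene','s4');a=cv2.imread('pics/s4.png')
cv2.imwrite('pics/s4a.png',cv2.resize(a[60:240,80:300],None,fx=3.4,fy=3.3,interpolation=cv2.INTER_CUBIC))
E
```

```text
t 10.1 pos [ 0.4854 -0.1657  0.1822] gap 0.05014574572710422 F [-0.6  0.4  0.7]
[[-0.     0.997 -0.074]
 [-0.001 -0.074 -0.997]
 [-1.    -0.     0.001]]
yaw -4.253010178001566
5 rows
[[23.8, 0.1, 0.0], [47.7, 0.3, 0.1], [71.5, 0.4, 0.1], [95.4, 0.5, 0.1], [119.2, 0.6, 0.1]]
[-0.0, -0.0, -0.0, -0.0, -0.0]
```

View pics/s4a.png

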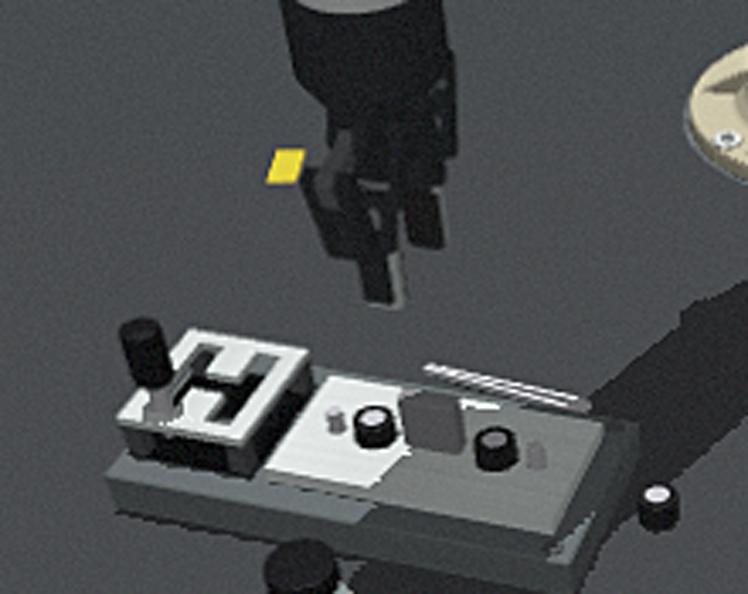

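Request:
carry_out(translation=[[23,0,0],[47,0,0],[70,0.5,0],[90,0.5,0],[105,0.5,0],[113,0.5,0],[118,0.5,0],[118,0.5,0],[118,0.5,0]], spin=[0,0,0,0,0,0,0,0,0])

```text
time_s: 11.32
eef_pos: [0.4865, -0.1647, 0.0648]
orientation: [0.482, 0.518, 0.481, -0.518]
force: [-0.6, -1.1, 0.5]
finger_gap: 0.05
```

Request:
carry_out(translation=[[0,0,0],[0,0,0],[0,0,0],[0,0,0],[0,0,0],[0,0,0]], spin=[0,0,0,0,0,0], hand=5, squeeze=60)

```text
time_s: 12.08
eef_pos: [0.4855, -0.1646, 0.0646]
orientation: [-0.481, -0.518, -0.482, 0.518]
force: [-4.5, 2.4, 6.6]
finger_gap: 0.013
```

Request:
carry_out(translation=[[-1,0,0],[-3,0,0],[-5,0,0],[-8,0,0],[-11,0,0],[-14,0,0],[-17,0,0],[-20,0,0],[-23,0,0],[-26,0,0],[-29,0,0],[-32,0,0],[-35,0,0],[-38,0,0],[-40,0,0],[-40,0,0]], spin=[0,0,0,0,0,0,0,0,0,0,0,0,0,0,0,0])

```text
time_s: 14.08
eef_pos: [0.4863, -0.1647, 0.1045]
orientation: [0.482, 0.518, 0.481, -0.518]
force: [0.5, -0.1, -5.1]
finger_gap: 0.0129
```

```bash
python3 - <<'E'
from h import *
st()
c=snap('scene','s5');a=cv2.imread('pics/s5.png')
cv2.imwrite('pics/s5a.png',cv2.resize(a[60:240,80:300],None,fx=3.4,fy=3.3,interpolation=cv2.INTER_CUBIC))
E
```

```text
t 14.075 pos [ 0.4863 -0.1647  0.1045] gap 0.012923678102685267 F [ 0.5 -0.1 -5.1]
[[ 0.     0.997 -0.072]
 [-0.    -0.072 -0.997]
 [-1.     0.     0.   ]]
```

View pics/s5a.png

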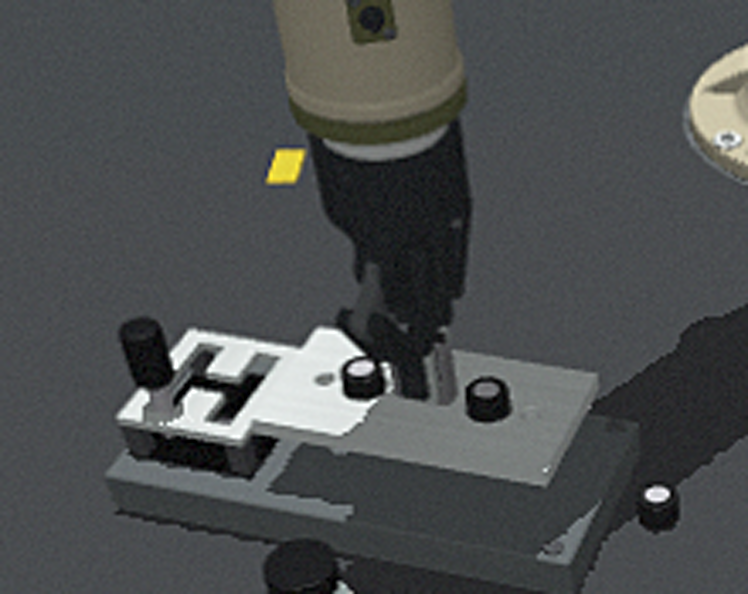

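```bash
python3 - <<'E'
from h import *
np.set_printoptions(precision=4,suppress=True,linewidth=150)
c=dict(np.load('pics/t0.npz'))
def B(p,z): p=np.array(p,float); return world(c,np.c_[60+(p[:,0]+.5)/2.7-.5,70+(p[:,1]+.5)/2.7-.5],z)
th=np.radians(-6.2); X=np.array([np.cos(th),np.sin(th)]);Y=np.array([-X[1],X[0]])
f=lambda P: np.c_[P[:,:2]@X,P[:,:2]@Y]
print('floor front edge',f(B([(97,464),(338,492)],.0215)))
print('rim front inner',f(B([(75,466),(347,493)],.078)))
print('panel top outer front',f(B([(42,491),(358,524)],.088)), 'back',f(B([(45,474),(360,506)],.088)))
print('cab front',f(B([(49,293),(381,321)],.1)),'back',f(B([(86,23),(414,43)],.1)))
print('handle',f(B([(122,549),(282,567)],.0655)))
print('rim sides outer/inner L',f(B([(78,300),(98,300),(362,325),(378,325)],.078)))
P=allworld(c); Q=P[...,:2]@np.c_[X,Y]
# profile along x at mid y
ym=f(B([(122,549),(282,567)],.0655)).mean(0)[1]
m=(abs(Q[...,1]-ym)<.03)&(P[...,0]>.35)&(P[...,0]<.8)
x=Q[...,0][m];z=P[...,2][m]
for a in np.arange(.36,.62,.008):
    k=(x>=a)&(x<a+.008)
    if k.sum(): print(round(a,3),np.median(z[k]),np.max(z[k]))
E
```

```text
floor front edge [[0.458  0.4448]
 [0.4557 0.2511]]
rim front inner [[0.456  0.4405]
 [0.457  0.2329]]
panel top outer front [[0.4353 0.4604]
 [0.436  0.2208]] back [[0.448  0.4594]
 [0.4489 0.2206]]
cab front [[0.5807 0.4674]
 [0.5815 0.2168]] back [[0.7868 0.4677]
 [0.7866 0.2152]]
handle [[0.3979 0.4018]
 [0.3978 0.2784]]
rim sides outer/inner L [[0.5795 0.4529]
 [0.5808 0.4371]
 [0.5795 0.2345]
 [0.5805 0.2228]]
0.36 -0.0006538453435465108 0.003879958077919632
0.368 6.585529842140225e-05 0.007497599434636015
0.376 -0.0006795132960337735 0.005161971544721533
0.384 0.0005092495148895093 0.004443583919923055
0.392 0.06619899950771146 0.07110675997072713
0.4 0.001833910366192626 0.07054237193241675
0.408 -3.0560667738654956e-06 0.005713079629765971
0.416 -8.98143982155375e-05 0.005699295666099946
0.424 -0.0003055746568362272 0.004006456800602631
0.432 0.08691146813736639 0.0921054108321322
0.44 0.08725961456402698 0.09234789749110339
0.448 0.07659983059905628 0.08140166726654452
0.456 0.02205635881119683 0.028330466798484055
0.464 0.021856306656759195 0.02662846924777229
0.472 0.0213
[... 172 characters left out ...]
2
0.504 0.021950660380856135 0.027313246448951833
0.512 0.022223283822436768 0.026506311981830954
0.52 0.0215351959196477 0.02762032585840668
0.528 0.021562874777735663 0.027214193295983957
0.536 0.022043940809937768 0.026571100592247543
0.544 0.021926736039100336 0.02727810570407052
0.552 0.02176493777878097 0.026203823910793567
0.56 0.021806760107285106 0.026930649246562632
0.568 0.021903904717152867 0.027102467073011116
0.576 0.022994662034243274 0.10283069611266704
0.584 0.09850551491191872 0.10465379544182474
0.592 0.10006160060951674 0.10597083570732124
0.6 0.09994197595581267 0.10538739548925458
0.608 0.09991626862278569 0.10469986145681887
0.616 0.10021138538604724 0.1039521454476724
```

```bash
python3 - <<'E'
from h import *
plan([(.4863,-.1647,.17,-4.2),(.5487,.2824,.17,-6.2)],26)
E
```

```text
t 14.125 pos [ 0.4862 -0.1646  0.1043] gap 0.01342909134249717 F [-0.2 -0.1 -5.5]
[[-0.     0.997 -0.072]
 [ 0.    -0.072 -0.997]
 [-1.    -0.    -0.   ]]
yaw -4.152557435493846
21 rows
[[-21.9, 0.0, 0.0], [-43.8, 0.1, 0.0], [-65.7, 0.1, 0.1], [-65.7, 1.8, -25.0], [-65.7, 3.5, -50.0], [-65.7, 5.1, -75.0], [-65.7, 6.8, -100.0], [-65.7, 8.4, -125.1], [-65.7, 10.1, -150.1], [-65.7, 11.8, -175.1], [-65.7, 13.4, -200.1], [-65.7, 15.1, -225.1], [-65.7, 16.7, -250.2], [-65.7, 18.4, -275.2], [-65.7, 20.0, -300.2], [-65.7, 21.7, -325.2], [-65.7, 23.4, -350.3], [-65.7, 25.0, -375.3], [-65.7, 26.7, -400.3], [-65.7, 28.3, -425.3], [-65.7, 30.0, -450.4]]
[0.0, 0.0, 0.0, 0.2, 0.3, 0.4, 0.5, 0.6, 0.7, 0.8, 0.9, 1.0, 1.2, 1.3, 1.4, 1.5, 1.6, 1.7, 1.8, 1.9, 2.0]
```

Request:
carry_out(translation=[[-5,0,0],[-15,0,0],[-27,0,0],[-39,0,0],[-51,0,0],[-61,0,0],[-66,0,0],[-66,0,0]], spin=[0,0,0,0,0,0,0,0])

```text
time_s: 15.12
eef_pos: [0.4863, -0.1646, 0.1705]
orientation: [0.482, 0.518, 0.481, -0.518]
force: [0.6, -0.2, -5.5]
finger_gap: 0.0133
```

Request:
carry_out(translation=[[0,0,-5],[0,1,-15],[0,2,-30],[0,3,-50],[0,5,-76],[0,7,-104],[0,9,-132],[0,11,-160],[0,13,-190],[0,15,-220],[0,17,-250],[0,19,-280],[0,21,-310],[0,23,-340],[0,25,-370],[0,27,-400],[0,28,-424],[0,29,-440],[0,30,-448],[0,30,-450.4]], spin=[0,0.2,0.3,0.4,0.5,0.6,0.7,0.8,0.9,1.0,1.2,1.3,1.4,1.5,1.6,1.7,1.8,1.9,2.0,2.0])

```text
time_s: 17.62
eef_pos: [0.5489, 0.2821, 0.1702]
orientation: [-0.472, -0.526, -0.472, 0.526]
force: [0.2, -0.0, -5.4]
finger_gap: 0.0133
```

Request:
carry_out(translation=[[0,0,0],[0,0,0],[0,0,0]], spin=[0,0,0])

```text
time_s: 18.0
eef_pos: [0.5489, 0.2818, 0.1704]
orientation: [0.472, 0.526, 0.472, -0.526]
force: [0.1, -0.4, -6.0]
finger_gap: 0.013
```

```bash
python3 - <<'E'
from h import *
plan([(.5487,.2824,.056,-6.2)],20)
snap('top','t6');a=cv2.imread('pics/t6.png')
cv2.imwrite('pics/t6b.png',cv2.resize(a[70:290,60:240],None,fx=2.7,fy=2.7,interpolation=cv2.INTER_CUBIC))
snap('scene','s6');a=cv2.imread('pics/s6.png')
cv2.imwrite('pics/s6a.png',cv2.resize(a[100:320,320:560],None,fx=2.7,fy=2.7,interpolation=cv2.INTER_CUBIC))
E
```

```text
t 18.0 pos [0.5489 0.2818 0.1704] gap 0.012994705874877695 F [ 0.1 -0.4 -6. ]
[[ 0.     0.994 -0.108]
 [-0.    -0.108 -0.994]
 [-1.     0.     0.   ]]
yaw -6.204641068711728
6 rows
[[19.1, -0.0, -0.1], [38.1, -0.1, -0.2], [57.2, -0.1, -0.3], [76.3, -0.2, -0.4], [95.3, -0.2, -0.5], [114.4, -0.2, -0.6]]
[-0.0, -0.0, -0.0, -0.0, -0.0, -0.0]
```

View pics/s6a.png

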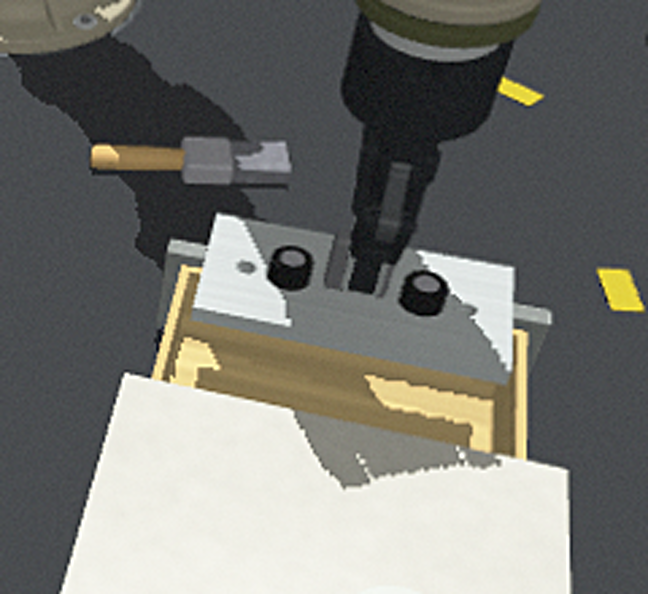

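View pics/t6b.png

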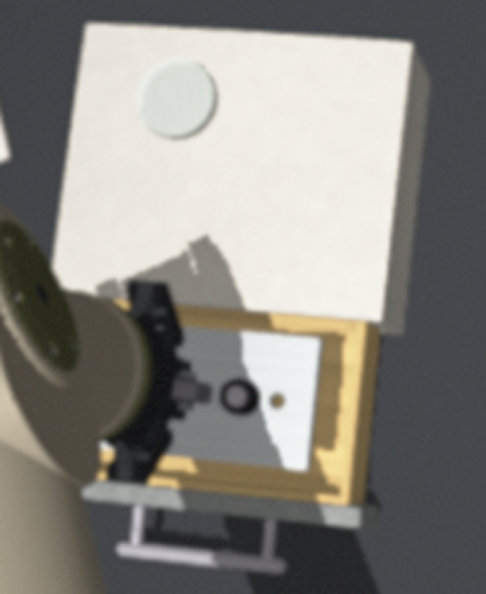

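Request:
carry_out(translation=[[10,0,2],[25,0,2],[40,0,2],[55,0,2],[70,0,2],[85,0,2],[95,0,2],[102,0,2],[106,0,2],[109,0,2],[111,0,2],[111,0,2],[111,0,2]], spin=[0,0,0,0,0,0,0,0,0,0,0,0,0])

```text
time_s: 19.73
eef_pos: [0.5486, 0.2805, 0.0595]
orientation: [0.472, 0.526, 0.472, -0.526]
force: [-0.3, 0.4, -5.1]
finger_gap: 0.013
```

Request:
carry_out(translation=[[1,0,0],[2,0,0],[3,0,0],[3,0,0]], spin=[0,0,0,0])

```text
time_s: 20.23
eef_pos: [0.5488, 0.2804, 0.0567]
orientation: [0.472, 0.526, 0.472, -0.526]
force: [-0.1, -0.9, -1.6]
finger_gap: 0.0131
```

Request:
carry_out(translation=[[0.5,0,0],[0.5,0,0],[0.5,0,0]], spin=[0,0,0])

```text
time_s: 20.6
eef_pos: [0.5492, 0.2804, 0.0567]
orientation: [0.473, 0.527, 0.472, -0.526]
force: [-0.9, -1.7, 4.5]
finger_gap: 0.0133
```

Request:
carry_out(translation=[[0,0,0],[0,0,0],[0,0,0],[0,0,0],[0,0,0],[-5,0,0],[-15,0,0],[-30,0,0],[-50,0,0],[-75,0,0],[-100,0,0],[-120,0,0],[-120,0,0],[-120,0,0]], spin=[0,0,0,0,0,0,0,0,0,0,0,0,0,0], hand=32)

```text
time_s: 22.35
eef_pos: [0.5482, 0.2803, 0.1754]
orientation: [-0.472, -0.526, -0.473, 0.526]
force: [-0.5, -0.3, 1.0]
finger_gap: 0.0321
```

```bash
python3 - <<'E'
from h import *
st()
snap('scene','s7');a=cv2.imread('pics/s7.png')
cv2.imwrite('pics/s7a.png',cv2.resize(a[100:320,320:560],None,fx=2.7,fy=2.7,interpolation=cv2.INTER_CUBIC))
E
```

```text
t 22.35 pos [0.5482 0.2803 0.1754] gap 0.0320873960047663 F [-0.5 -0.3  1. ]
[[-0.001  0.994 -0.107]
 [-0.    -0.107 -0.994]
 [-1.    -0.001  0.   ]]
```

View pics/s7a.png

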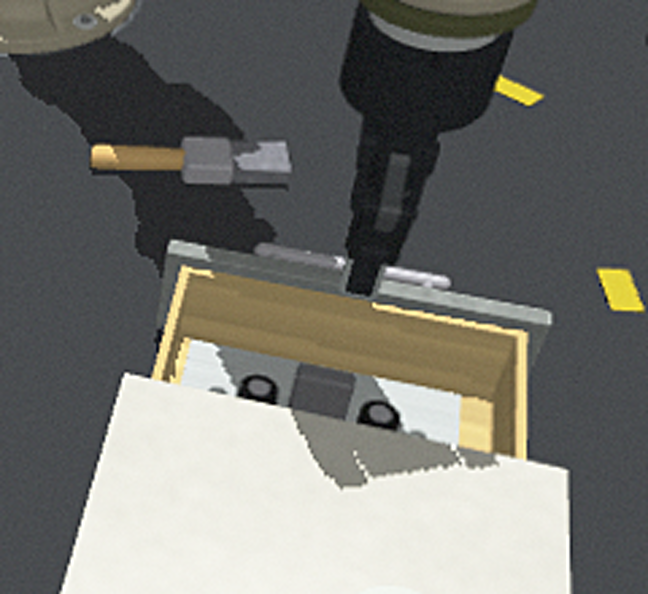

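Request:
carry_out(translation=[[0,-15,0],[0,-35,0],[0,-60,0],[0,-85,0],[0,-110,0],[0,-135,0],[0,-150,0],[0,-155,0],[15,-155,0],[35,-155,0],[60,-155,0],[85,-155,0],[105,-155,0],[115,-155,0],[115,-155,0],[115,-155,0]], spin=[0,0,0,0,0,0,0,0,0,0,0,0,0,0,0,0], hand=0, squeeze=30)

```text
time_s: 24.4
eef_pos: [0.395, 0.2972, 0.0613]
orientation: [0.472, 0.527, 0.472, -0.526]
force: [0.3, 0.5, 0.3]
finger_gap: 0.0001
```

Request:
carry_out(translation=[[0,5,0],[0,10,0],[0,16,0],[0,22,0],[0,28,0],[0,34,0],[0,40,0],[0,46,0],[0,52,0],[0,58,0],[0,64,0],[0,70,0],[0,76,0],[0,82,0],[0,82,0]], spin=[0,0,0,0,0,0,0,0,0,0,0,0,0,0,0])

```text
time_s: 26.28
eef_pos: [0.4766, 0.2878, 0.0608]
orientation: [0.472, 0.526, 0.472, -0.526]
force: [-0.3, -0.0, 0.2]
finger_gap: -0.0001
```

```bash
python3 - <<'E'
from h import *
st()
snap('scene','s8');a=cv2.imread('pics/s8.png')
cv2.imwrite('pics/s8a.png',cv2.resize(a[100:320,320:560],None,fx=2.7,fy=2.7,interpolation=cv2.INTER_CUBIC))
E
```

```text
t 26.275 pos [0.4766 0.2878 0.0608] gap -0.0001380018718527937 F [-0.3 -0.   0.2]
[[ 0.001  0.994 -0.108]
 [-0.    -0.108 -0.994]
 [-1.     0.001  0.   ]]
```

View pics/s8a.png

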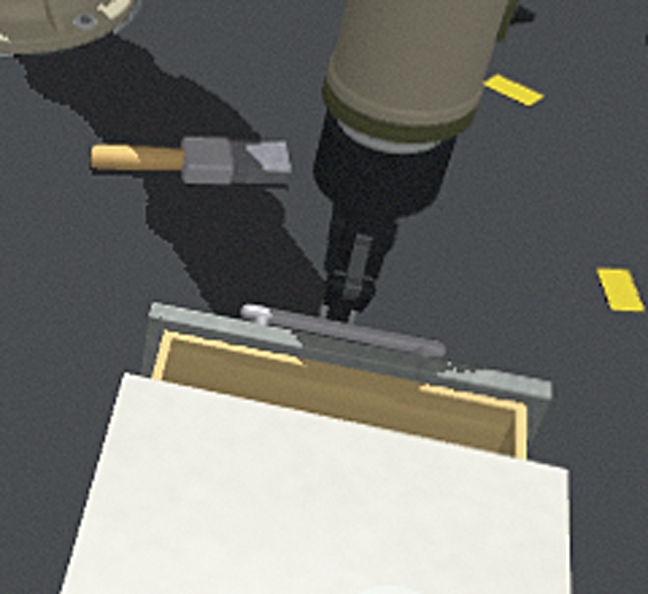

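Request:
carry_out(translation=[[0,4,0],[0,9,0],[0,15,0],[0,21,0],[0,27,0],[0,33,0],[0,38,0],[0,43,0],[0,47,0],[0,50,0],[0,50,0],[0,50,0]], spin=[0,0,0,0,0,0,0,0,0,0,0,0])

```text
time_s: 27.82
eef_pos: [0.5258, 0.2829, 0.0609]
orientation: [0.472, 0.526, 0.472, -0.526]
force: [0.1, -0.8, -0.5]
finger_gap: -0.0004
```

```bash
python3 - <<'E'
from h import *
st()
c=snap('scene','s9');a=cv2.imread('pics/s9.png')
cv2.imwrite('pics/s9a.png',cv2.resize(a[100:320,320:560],None,fx=2.7,fy=2.7,interpolation=cv2.INTER_CUBIC))
E
```

```text
t 27.825 pos [0.5258 0.2829 0.0609] gap -0.0004315909761255619 F [ 0.1 -0.8 -0.5]
[[ 0.     0.994 -0.107]
 [ 0.    -0.107 -0.994]
 [-1.     0.    -0.   ]]
```

View pics/s9a.png

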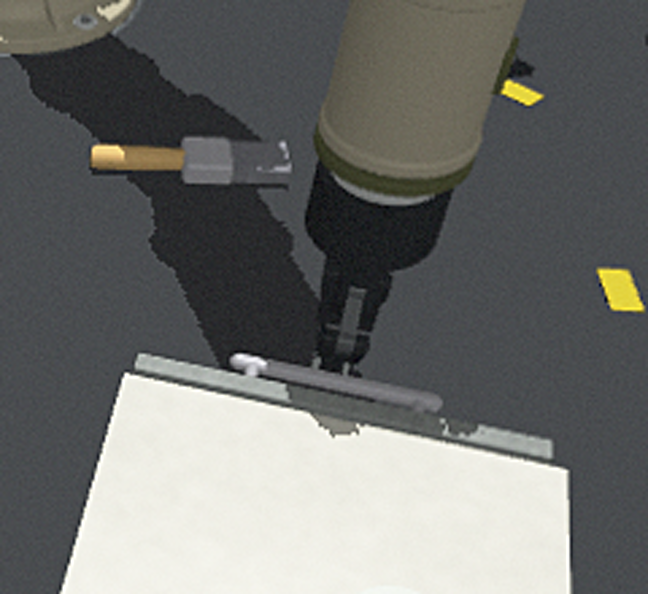

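Request:
carry_out(translation=[[0,2,0],[0,4,0],[0,6,0],[0,8,0],[0,10,0],[0,12,0],[0,12,0]], spin=[0,0,0,0,0,0,0])

```text
time_s: 28.75
eef_pos: [0.5379, 0.2813, 0.0607]
orientation: [-0.472, -0.526, -0.472, 0.526]
force: [0.4, 0.3, 0.1]
finger_gap: -0.0001
```

Request:
carry_out(translation=[[0,1,0],[0,2,0],[0,3,0],[0,4,0],[0,4,0]], spin=[0,0,0,0,0])

```text
time_s: 29.38
eef_pos: [0.5417, 0.2811, 0.0607]
orientation: [0.472, 0.526, 0.472, -0.526]
force: [-0.2, -0.8, 0.0]
finger_gap: 0.0
```

Request:
carry_out(translation=[[0,1,0],[0,2,0],[0,3,0],[0,3,0]], spin=[0,0,0,0])

```text
time_s: 29.88
eef_pos: [0.5447, 0.2809, 0.0608]
orientation: [0.472, 0.526, 0.472, -0.526]
force: [-0.3, 0.3, -0.2]
finger_gap: 0.0001
```

```bash
python3 - <<'E'
from h import *
st()
c=snap('scene','s10');a=cv2.imread('pics/s10.png')
cv2.imwrite('pics/s10a.png',cv2.resize(a[200:320,350:560],None,fx=3.8,fy=3.8,interpolation=cv2.INTER_CUBIC))
E
```

```text
t 29.875 pos [0.5447 0.2809 0.0608] gap 6.841810851177476e-05 F [-0.3  0.3 -0.2]
[[ 0.     0.994 -0.107]
 [ 0.    -0.107 -0.994]
 [-1.     0.    -0.   ]]
```

View pics/s10a.png

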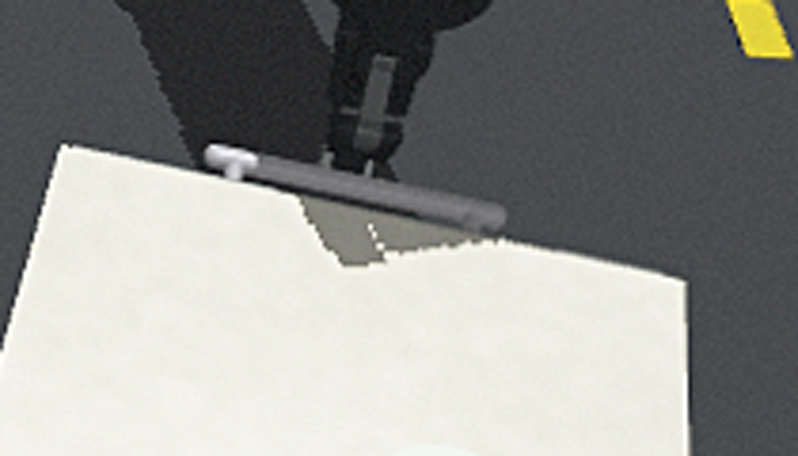

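Request:
carry_out(translation=[[0,1,0],[0,2,0],[0,3,0],[0,3,0]], spin=[0,0,0,0])

```text
time_s: 30.42
eef_pos: [0.5451, 0.2809, 0.0606]
orientation: [-0.472, -0.525, -0.474, 0.527]
force: [-11.8, -1.9, 8.3]
finger_gap: -0.0002
```

Request:
carry_out(translation=[[0,1,0],[0,2,0],[0,3,0],[0,3,0]], spin=[0,0,0,0])

```text
time_s: 30.92
eef_pos: [0.5454, 0.2809, 0.0606]
orientation: [-0.471, -0.523, -0.475, 0.528]
force: [-23.3, -3.4, 17.3]
finger_gap: -0.0003
```

Request:
carry_out(translation=[[0,-3,0],[0,-7,0],[0,-15,0],[0,-30,0],[0,-50,0],[0,-65,0],[-20,-65,0],[-60,-65,0],[-110,-65,0],[-150,-65,0],[-150,-65,40],[-150,-65,90],[-150,-65,140],[-150,-65,180],[-150,-65,180],[-150,-65,180]], spin=[0,0,0,0,0,0,0,0,0,0,0,0,0,0,0,0])

```text
time_s: 32.92
eef_pos: [0.4663, 0.1089, 0.2109]
orientation: [0.472, 0.526, 0.473, -0.526]
force: [-0.4, 0.1, -0.1]
finger_gap: -0.0001
```

```bash
python3 - <<'E'
from h import *
st()
c=snap('scene','s11'); c=snap('top','t11')
P=allworld(c); th=np.radians(-6.2); X=np.array([np.cos(th),np.sin(th)]);Y=np.array([-X[1],X[0]])
u=P[...,:2]@X; v=P[...,:2]@Y
m=(P[...,2]>.055)&(P[...,2]<.075)&(v>.28)&(v<.40)&(u>.45)&(u<.56); print('bar u',np.median(u[m]),m.sum())
E
```

```text
t 32.925 pos [0.4663 0.1089 0.2109] gap -5.822612916086187e-05 F [-0.4  0.1 -0.1]
[[ 0.     0.994 -0.107]
 [ 0.001 -0.107 -0.994]
 [-1.     0.    -0.001]]
bar u 0.5332716272999766 361
```

View pics/s11.png

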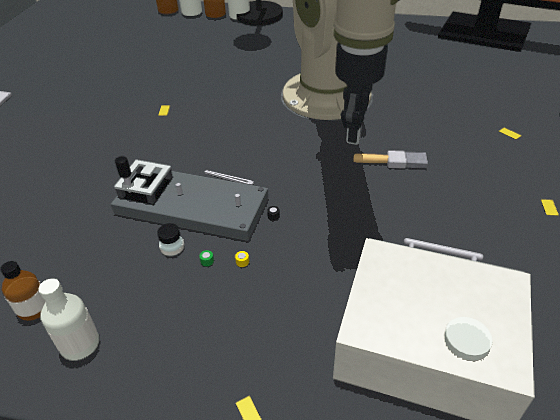

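View pics/t11.png

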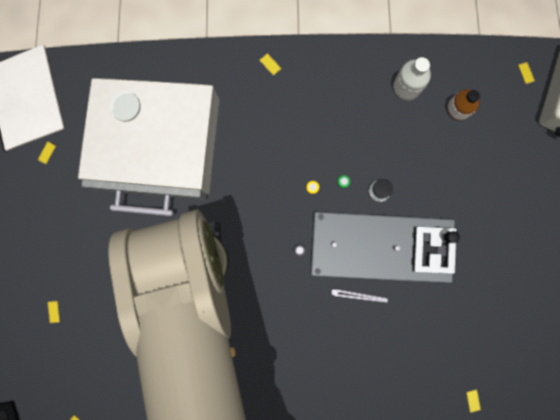

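```bash
python3 -c "
from cell import arm; print(arm.sign_off())"
```

```text
the job is handed in; nothing more can be done
None
```

I did the whole job and handed it in at about 33 s of the 72 s allowed; the hand-in reported no verdict.

- **Lever:** I moved it out of its slot, across the neutral slot and forward in the far slot. The arm travelled about 39 mm across and 48 mm along, which puts the shift at roughly +24 mm. The last pictures show it still there.
- **Plate:** I lifted it straight up 40 mm off the pins; it looked level. I set it down in the drawer about 29 mm in front of the floor's centre and felt the contact in the wrist force. A picture after release showed it lying flat with both specimens in their nests. I could not see inside once the drawer was shut.
- **Drawer:** I pushed it to a hard stop, where the wrist force rose to about 23 N along the push. In the last top view the handle bar is about 135 mm further in than at the start, which matches a starting opening of about 130 mm. The front panel looks flush with the cabinet.
- **Surroundings:** The spare specimen, tweezers, jar and the green and yellow look-alikes appear where they were. The arm was touching nothing at hand-in.

No check failed. The one small disagreement is that the camera put the cabinet's depth at 206 mm instead of the stated 220 mm. I didn't use that figure; the drawer position came from the drawer's own edges and floor.

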